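Park the last captive screw of the scroll saw's filter box

TASK

The lid of the blue dust-filter box is held by three black wing screws; two of them have already been pulled out and parked, the third is still sunk. Pull the sunk one straight up against its spring until it is well out, turn it a quarter turn clockwise (seen from above) so that its thread catches in the collar, then let it go so that it stays up by itself. Do not move the two parked screws.

Things in the scene. Friction and masses are not known exactly. Their poses are not given: they have to be found in the camera images.
- sunk_grip (a point): Grip point of the sunk wing screw, on its upright axis: head is a black bar 46 mm long (this point's x), 14 thick (y), 34 high, the point half-way up, 40 mm above the lid and 28 above the steel collar (52 across); 100 mm above the table when sunk, z up. Spring: 3 N down there, 5.5 N at the top stop 25 mm higher. Turns only once pulled 12 mm up: pull about 18. Let go unturned, it snaps back down.
- sunk_turn (a joint): Turn of that screw in rad: 0 as it starts, growing clockwise seen from above, end stop at 1.57; it turns lightly. Turned 1.1 or more and let go, it drops only to about 110 mm (grip point above the table) and rests on its thread, the orange shank showing below the head.
- parked_a_end (a point): One end of the bar (18 mm from the screw's axis, 17 mm below the bar's top) of a like screw already parked: 10 mm higher than the sunk one, bar roughly square to it, orange shank showing; x points along the bar away from the axis. The blue box (220 x 320 x 60 mm, aluminium lid) is fixed; the three screws stand 140 to 210 mm apart on it.
- parked_b_end (a point): The same point on the other parked screw.

How it is judged:
On the way, in this order (a step that is already met when the one before it is completed fails the run):
1. the sunk screw is pulled out at least 11 mm, not yet turned (height (world z) of sunk_grip above 0.111 m and value of joint sunk_turn below 0.9 rad), for 0.1 s.
2. it is turned clockwise at least 1.1 rad (63 degrees) while it is out (value of joint sunk_turn above 1.1 rad and height (world z) of sunk_grip above 0.106 m), for 0.1 s.
At the end, for the whole second after the job is handed in: The screw that was sunk is turned at least 1.1 rad (63 degrees) clockwise and, let go, stands still on its thread with its grip point 106 to 114 mm above the table (6 to 14 mm higher than it began); the two parked screws have not been moved (all of step 2 and height (world z) of sunk_grip below 0.114 m and velocity of joint sunk_turn between -0.1 and 0.1 rad/s); the robot touches nothing.
It fails at once if a parked screw is moved (the end of its bar by more than 6 mm) (distance of any of parked_a_end, parked_b_end from where it was at the start of the episode above 0.006 m).
It also fails if it takes over 35 s, if anything falls off the work surface, if the arm or the gripper's body presses on something with over 40 N, if the wrist force passes 120 N, or if a joint passes its speed limit or range.

ROBOT

A 6-joint arm with a two-finger parallel gripper is mounted at the origin on the work surface. World frame = base frame: x ahead of the robot, y to its left, z up, the work surface at z = 0. Lengths are in m, angles in rad, forces in N, time in s.
With the tool pointing down it reaches from about 0.3 to 0.875 m from the base axis. Payload 6.4 kg.
Tool frame: the origin (TCP) lies midway between the tips of the shut fingers; the grasp point (between the pads) lies 19 mm behind it (ctrl.grip_point_offset is the distance from the TCP to the grasp point, in m); x points along the fingers, y is the direction in which the jaws open and shut, and the axes are right-handed (so a half turn about x gives the same grasp; the last joint's range is limited). The gripper opens to 85 mm and grips with 20 to 120 N. Pads are 22 mm wide; open, the fingers measure 114 mm over their backs; the gripper's body (76 mm by 85 mm) begins 54 mm behind the grasp point. The pads swing forward as they close: fully open they stand 13 mm farther back than shut.
Start: joints at [-0.206, 0.181, 1.607, -0, 1.354, -0.206], TCP at [0.575, 0, 0.231] pointing down, gripper open.
Joint ranges: [-2.99, 2.99], [-0.89, 2.07], [0.3, 2.58], [-1.14, 4.28], [0, 2.63], [-3.12, 3.12]. Speed limits (rad/s): [2.57, 2.57, 3.01, 3.14, 3.14, 3.14].

INTERFACE

Orientations are given as a unit quaternion [w, x, y, z].
In Python, from bench import ctrl gives the robot as it stands.
- The arm moves only by the tool apply_moves, never from a script. Its argument "deltas" is a list of rows, each an object with "delta_pos": the shift along the tool's x, y, z in units of 25 mm (1.0 is 25 mm), a list of three; "roll": the turn about the tool's x in units of 6 degrees (1.0 is 6 degrees). In form: [{"delta_pos": [dx, dy, dz], "roll": roll}, ...]. A call has 1 to 12 rows; each row is the pose to reach, as a shift and turn from the pose commanded when the call began, along the tool's axes at that moment; what a row does not reach only later rows make up. A row lasts 1/10 s, in which the tool goes at most 50 mm and 8.59 degrees, less where a joint would pass 70% of its speed; a pose out of reach is approached as far as the arm can. A call with a gripper value outside its range is refused whole. "hand" is the gripper command: -1 is shut, 1 is fully open, values between are in proportion, set as the call begins (left out, the last holds). The fingers move at their own pace and stop on an object; the grip force is fixed at half the most. Time passes only in rows, so rows that repeat a pose let the fingers close. It gives the time, the measured TCP pose, the force and the opening at its end, in the units of the state.
- ctrl.get_obs(): the state, without advancing time (a new reading comes with each control period).
- ctrl.camera(name): name is "scene" or "side" or "wrist"; returns (picture, depth): 400x640x3 uint8, red, green, blue; 400x640 float32, m along the optical axis (not along the pixel's ray), 0 where there is no reading.
- ctrl.camera_info(name): a dict with "vfov" (degrees; the focal length in pixels is half the picture's height over the tangent of half this angle, whatever the lens; pixels are square), "cx", "cy" (the principal point, pixels), "world_to_cam" (4x4, takes a point from world to camera coordinates). Camera axes: x right, y up, looking along -z (the intrinsics and any distortion apply to the point x, -y, -z); pixel columns grow to the right and rows downward; lengths in m; the calibration is good to about 2 mm. A picture is of the moment at which its call begins: read the wrist's pose just before it. camera_info takes no time and is no camera call; for the wrist camera it gives the pose at the moment of the call.
- ctrl.hand_in(): hands the job in, once; it reports no verdict.
Trained networks look in the newest picture that a camera, given by its name, has taken for a name from the list of things; names that differ only in an ending like _2 or _b are one class to them, and where a whole thing is asked for, a point or a joint stands for the part that bears it (a point fixed in the world has none). Each returns a list of dicts, best first, with "p" (0 to 1); they miss things now and then, are a little off and sometimes report something else, mostly with a low value. They report only what shows in the picture. A call takes as long as a camera call.
- ctrl.search_frame(camera, query): "at" ([column, row] in pixels, amid what is visible of it).
- ctrl.silhouettes(camera, query): "mask" (400x640 bool, what is visible of it) and "at" ([column, row] in pixels, amid what is visible of it).
The state is a dict: "time_s": time; "q": joint angles; "dq": joint speeds; "joint_efforts": joint torques, N m; "eef_pos": TCP position; "eef_rot": TCP orientation; "wrist_force": force on the tool from outside, world axes, zero at the start; "torque": the same for the moment, N m; "opening": opening from 0.0 (shut) to 1.0 (fully open).
Only numpy, scipy, OpenCV 4.12 (cv2) and the standard library are available. Lean on these libraries where they do the work, as an engineer would, in place of code of your own. Each camera call takes 0.05 s, during which the arm holds its last target.

## Working session

There is one attempt and no reset: what is moved stays moved. The work goes in short steps, Python scripts to look and compute and a tool call to move; the robot and the scene stay as the last step left them, time stands still between calls to the robot, and variables do not carry over. Pictures are saved under pics/ and viewed, and the job is handed in when it is done.

Besides the shell and the picture viewer there is one more tool, called after "Emit:" by a JSON object that holds its "op" and its "data". apply_moves: Moves the arm, as the interface text tells. Its arguments: {"type":"object","properties":{"deltas":{"type":"array","items":{"type":"object","properties":{"delta_pos":{"type":"array","items":{"type":"number"}},"roll":{"type":"number"}}}},"hand":{"type":"number"}},"required":["deltas"]}

```bash
mkdir -p pics
cat > h.py <<'E'
from bench import ctrl
import numpy as np, cv2
def intr(n):
    i=ctrl.camera_info(n); f=200/np.tan(np.radians(i["vfov"])/2); return f,i["cx"],i["cy"],np.array(i["world_to_cam"])
def w2p(n,P,I=None):
    f,cx,cy,T=I or intr(n); c=(T@np.r_[P,1])[:3]; return np.array([cx+f*c[0]/-c[2], cy-f*c[1]/-c[2]])
def p2w(u,v,d,I):
    f,cx,cy,T=I; c=np.array([(u-cx)/f*d,-(v-cy)/f*d,-d,1]); return (np.linalg.inv(T)@c)[:3]
def ray_z(u,v,z,I):
    a=p2w(u,v,0.0,I); b=p2w(u,v,1.0,I); t=(z-a[2])/(b[2]-a[2]); return a+t*(b-a)
def save(n,img): cv2.imwrite("pics/"+n+".png",cv2.cvtColor(img,cv2.COLOR_RGB2BGR))
E
python3 - <<'E'
from h import *
for n in ["scene","side","wrist"]:
    I=intr(n); info=ctrl.camera_info(n); print(n,{k:v for k,v in info.items() if k!="world_to_cam"}, np.round(np.linalg.inv(I[3])[:3,3],3))
    im,d=ctrl.camera(n); save(n+"0",im); np.save("pics/%s0_d.npy"%n,d)
    for q in ["sunk_grip","parked_a_end"]:
        for r in ctrl.search_frame(n,q)[:5]:
            u,v=r["at"]; dd=d[int(v),int(u)]
            print(n,q,round(r["p"],2),np.round(r["at"],1),np.round(dd,3),np.round(p2w(u,v,dd,I),3), np.round(ray_z(u,v,.1,I),3))
o=ctrl.get_obs(); print(o["time_s"],o["eef_pos"],o["eef_rot"],o["wrist_force"],o["opening"],ctrl.grip_point_offset)
E
```

```text
scene {'vfov': 45.70383948985813, 'cx': 313.65774211652285, 'cy': 187.77933109567942} [ 1.131 -0.163  0.64 ]
scene sunk_grip 0.89 [323.2 205.5] 0.759 [0.638 0.042 0.1  ] [0.638 0.042 0.1  ]
scene parked_a_end 0.66 [343.9 144.2] 0.846 [0.524 0.127 0.118] [0.503 0.137 0.1  ]
side {'vfov': 56.70758278736881, 'cx': 316.3024835582662, 'cy': 198.42820803388287} [0.298 0.426 0.549]
side parked_a_end 0.91 [319.3 262.8] 0.546 [0.502 0.148 0.115] [0.509 0.138 0.1  ]
wrist {'vfov': 62.05274794256667, 'cx': 309.7092049540511, 'cy': 197.00015594489736} [0.574 0.08  0.375]
wrist sunk_grip 0.6 [374.6 127.1] 0.257 [0.624 0.051 0.113] [0.627 0.049 0.1  ]
wrist parked_a_end 0.88 [228.7  19. ] 0.225 [0.519 0.124 0.123] [0.514 0.128 0.1  ]
0.45 [5.74957187e-01 1.21414867e-05 2.31214329e-01] [ 0.49995652  0.49996534  0.50004886 -0.50002928] [ 0.6987166   0.15080449 -0.58213405] 0.9993557693511972 0.0187
```

View pics/scene0.png

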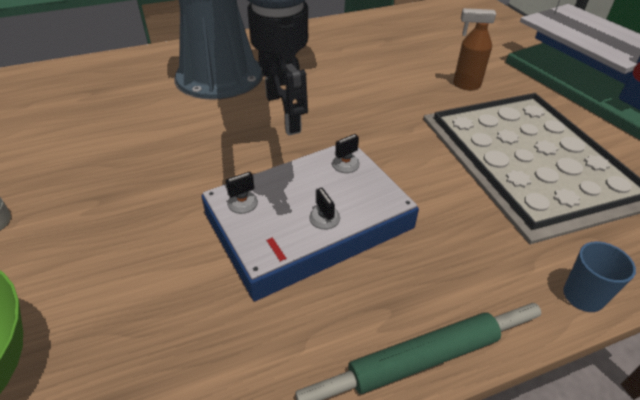

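View pics/side0.png

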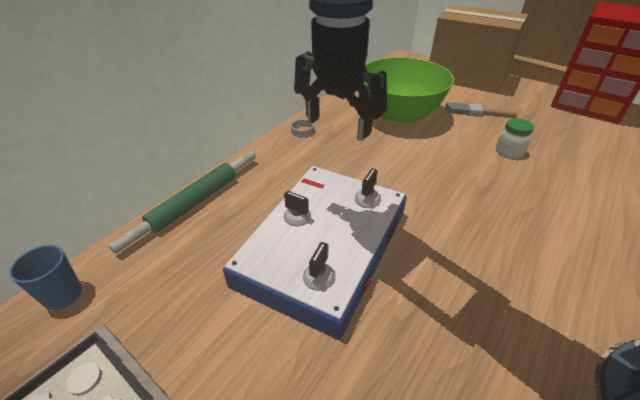

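View pics/wrist0.png

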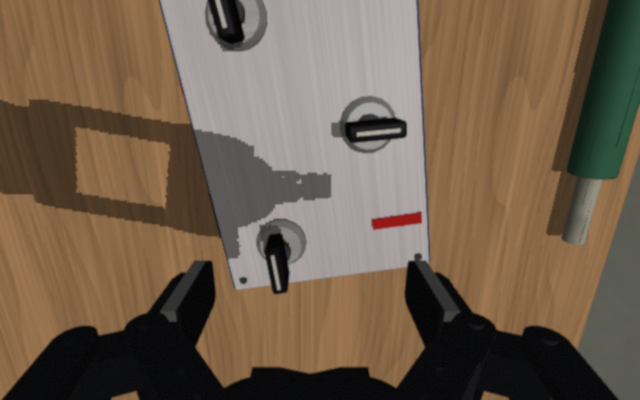

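The sunk screw's bar shows in all three pictures: scene (325,205), side (296,203) and wrist (375,130). There it lies roughly along the image horizontal, square to the two parked ones. Next I'll measure its axis and bar direction.

Run:
```python
from h import *
for n in ["scene","side","wrist"]:
    I=intr(n); im,d=ctrl.camera(n)
    f,cx,cy,T=I
    v,u=np.mgrid[0:400,0:640]
    c=np.stack([(u-cx)/f*d,-(v-cy)/f*d,-d,np.ones_like(d)],-1)@np.linalg.inv(T).T
    W=c[...,:3]; ok=d>0
    r=np.hypot(W[...,0]-.632,W[...,1]-.045)
    dark=im.max(-1)<90
    for nm,lo,hi in [("top",.110,.125),("head",.088,.125)]:
        m=ok&(r<.04)&(W[...,2]>lo)&(W[...,2]<hi)
        if m.sum()<6: print(n,nm,m.sum()); continue
        P=W[m]; (c0,sz,a)=cv2.minAreaRect((P[:,:2]*1000).astype(np.float32))
        print(n,nm,m.sum(),"rect",np.round(c0,1),np.round(sz,1),round(a,1),"mean",np.round(P.mean(0),4),"z95",np.round(np.percentile(P[:,2],95),4))
    lid=ok&(r<.09)&(r>.045)&(W[...,2]>.04)&(W[...,2]<.08); print(n,"lid z",np.median(W[lid][:,2]))
    col=ok&(r<.045)&(W[...,2]>.066)&(W[...,2]<.079)
    print(n,"collar",col.sum(),np.round(np.median(W[col][:,2]),4))
    if col.sum()>10: print(cv2.minEnclosingCircle((W[col][:,:2]*1000).astype(np.float32)))
    for q in ["sunk_grip","parked_a_end"]:
        for s in ctrl.silhouettes(n,q)[:4]:
            mm=s["mask"]&ok; P=W[mm]
            print(n,q,round(s["p"],2),np.round(s["at"]),mm.sum(),np.round(np.median(P,0),3) if len(P) else "")
    uu,vv=np.round(w2p(n,[.635,.045,.117],I)).astype(int)
    cr=im[max(0,vv-50):vv+50,max(0,uu-66):uu+66]; save(n+"_crop1",cv2.resize(cr,None,fx=5,fy=5,interpolation=cv2.INTER_CUBIC)); print("crop org",uu-66,vv-50)
```

```text
scene top 172 rect [630.1  47.8] [45.6 14.3] 4.7 mean [0.6314 0.0472 0.1125] z95 0.1143
scene head 361 rect [630.4  47.6] [46.2 14.7] 5.7 mean [0.6353 0.0457 0.1055] z95 0.1138
scene lid z 0.06038748999276977
scene collar 338 0.0717
((631.3198852539062, 47.336456298828125), 25.14253044128418)
scene sunk_grip 0.64 [324. 205.] 456 [0.637 0.044 0.104]
scene parked_a_end 0.62 [345. 146.] 455 [0.52  0.134 0.109]
crop org 258 146
side top 110 rect [626.2  48.6] [43.3 13.9] 5.8 mean [0.625  0.0484 0.1114] z95 0.1131
side head 338 rect [625.4  48.2] [46.  15.4] 6.1 mean [0.6227 0.0511 0.1036] z95 0.1121
side lid z 0.05944962344801405
side collar 241 0.0709
((625.2559204101562, 48.578189849853516), 24.330724716186523)
side sunk_grip 0.77 [296. 205.] 430 [0.623 0.053 0.099]
side parked_a_end 0.71 [319. 261.] 453 [0.507 0.142 0.114]
crop org 227 141
wrist top 1014 rect [626.7  46.7] [45.  14.1] 5.5 mean [0.6263 0.047  0.1128] z95 0.1144
wrist head 1230 rect [626.7  46.6] [45.8 14.3] 5.6 mean [0.6255 0.0478 0.1106] z95 0.1143
wrist lid z 0.06112714806020192
wrist collar 1307 0.0724
((626.701904296875, 46.51314163208008), 25.531082153320312)
wrist sunk_grip 0.57 [376. 129.] 1418 [0.626 0.049 0.112]
wrist parked_a_end 0.97 [226.  18.] 1213 [0.518 0.125 0.121]
crop org 323 85
```

The three cameras agree to about ±2.5 mm: axis near (0.6275, 0.0475), bar +5.5° from world x. The jaws have to close across the bar. I'll roll −95.5°, which leaves +90° of clockwise turn, and go above it with the jaws half open.

Emit:
{"op": "apply_moves", "data": {"deltas": [{"delta_pos":[0,1.05,-0.95],"roll":-1.4},{"delta_pos":[0,2.1,-1.9],"roll":-2.8},{"delta_pos":[0.6,2.1,-1.9],"roll":-4.2},{"delta_pos":[1.2,2.1,-1.9],"roll":-5.6},{"delta_pos":[1.8,2.1,-1.9],"roll":-7.0},{"delta_pos":[2.0,2.1,-1.9],"roll":-8.4},{"delta_pos":[2.0,2.1,-1.9],"roll":-9.8},{"delta_pos":[2.0,2.1,-1.9],"roll":-11.2},{"delta_pos":[2.0,2.1,-1.9],"roll":-12.6},{"delta_pos":[2.0,2.1,-1.9],"roll":-14.0},{"delta_pos":[2.0,2.1,-1.9],"roll":-15.4},{"delta_pos":[2.0,2.1,-1.9],"roll":-15.9}], "hand": 0}}

```text
time_s: 2.1
eef_pos: [0.6275, 0.0475, 0.1812]
eef_rot: [0.706, -0.035, 0.706, 0.035]
wrist_force: [0.5, 0.2, 0.3]
opening: 0.501
```

```bash
cat > m.py <<'E'
from h import *
from scipy.spatial.transform import Rotation as R
def meas(n,tag,c0=(.627,.0475),zlo=.088,zhi=.125):
    I=intr(n); im,d=ctrl.camera(n); save(n+tag,im)
    f,cx,cy,T=I; v,u=np.mgrid[0:400,0:640]
    c=np.stack([(u-cx)/f*d,-(v-cy)/f*d,-d,np.ones_like(d)],-1)@np.linalg.inv(T).T
    W=c[...,:3]; ok=d>0; r=np.hypot(W[...,0]-c0[0],W[...,1]-c0[1])
    m=ok&(r<.032)&(W[...,2]>zlo)&(W[...,2]<zhi)
    if m.sum()>6:
        P=W[m]; q=cv2.minAreaRect((P[:,:2]*1000).astype(np.float32)); print(n,"head",m.sum(),np.round(q[0],1),np.round(q[1],1),round(q[2],1),"z95",np.round(np.percentile(P[:,2],95),4))
    col=ok&(r<.04)&(W[...,2]>.066)&(W[...,2]<.079)
    if col.sum()>10: print("collar",col.sum(),cv2.minEnclosingCircle((W[col][:,:2]*1000).astype(np.float32)))
    return I,im,d
def state():
    o=ctrl.get_obs(); Rm=R.from_quat(np.r_[o["eef_rot"][1:],o["eef_rot"][0]]).as_matrix()
    print("t",round(o["time_s"],2),"tcp",np.round(o["eef_pos"],4),"jaw ang",np.round(np.degrees(np.arctan2(Rm[1,1],Rm[0,1])),2),"x",np.round(Rm[:,0],3),"F",np.round(o["wrist_force"],2),"T",np.round(o["torque"],2),"open",round(o["opening"],3),"q",np.round(o["q"],3))
    return o,Rm
E
python3 - <<'E'
from m import *
state(); meas("wrist","2")
meas("scene","2")
E
```

```text
t 2.1 tcp [0.6275 0.0475 0.1812] jaw ang 95.68 x [-0.  0. -1.] F [0.46 0.23 0.35] T [ 0.02 -0.06  0.01] open 0.501 q [-0.113  0.345  1.509  0.     1.288 -1.783]
wrist head 1387 [626.8  46.8] [45.5 14. ] 5.7 z95 0.1142
collar 1747 ((627.197021484375, 46.814632415771484), 25.560138702392578)
scene head 360 [630.6  47.2] [47.6 13.9] 5.9 z95 0.1139
collar 323 ((630.838134765625, 47.4994010925293), 24.760435104370117)
```

View pics/wrist2.png

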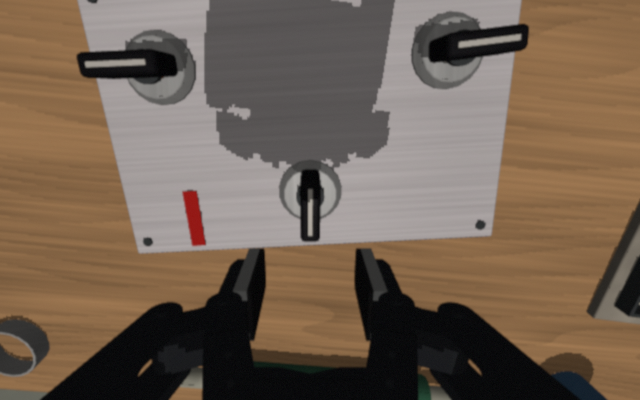

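The view shows the bar at (310,205), midway between the fingers at columns ~262 and ~362. The parked screws, at (135,63) and (480,40), are well clear. Both wrist measurements give (626.8, 46.7), so I'll shift by −0.7 mm, descend and look again before closing.

Emit:
{"op": "apply_moves", "data": {"deltas": [{"delta_pos":[0.8,-0.025,-0.03],"roll":0},{"delta_pos":[1.6,-0.025,-0.03],"roll":0},{"delta_pos":[2.4,-0.025,-0.03],"roll":0},{"delta_pos":[3.0,-0.025,-0.03],"roll":0},{"delta_pos":[3.5,-0.025,-0.03],"roll":0},{"delta_pos":[4.0,-0.025,-0.03],"roll":0},{"delta_pos":[4.0,-0.025,-0.03],"roll":0}]}}

```text
time_s: 2.9
eef_pos: [0.6257, 0.0469, 0.0793]
eef_rot: [0.705, -0.033, 0.707, 0.033]
wrist_force: [-0.3, 0.7, 0.0]
opening: 0.502
```

Run:
```python
from m import *
state(); meas("wrist","3"); meas("side","3")
```

```text
t 2.9 tcp [0.6257 0.0469 0.0793] jaw ang 95.38 x [-0.003  0.    -1.   ] F [-0.32  0.74  0.04] T [-0.01  0.02 -0.02] open 0.502 q [-0.114  0.463  1.573 -0.     1.109 -1.779]
wrist head 7840 [625.2  50. ] [45.9 57.8] 26.1 z95 0.1202
collar 3924 ((626.845947265625, 46.76933288574219), 25.517147064208984)
side head 423 [624.7  47.3] [42.2 61.6] 28.1 z95 0.1193
collar 172 ((625.3616943359375, 48.95786666870117), 23.98330307006836)
```

View pics/wrist3.png

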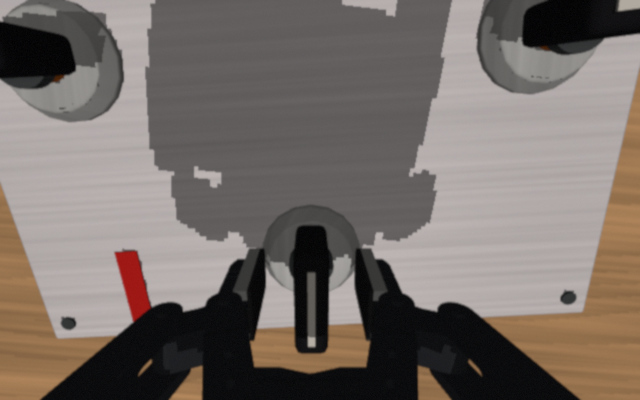

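View pics/side3.png

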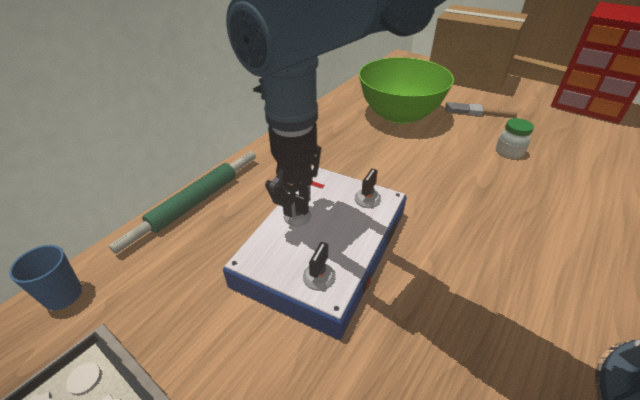

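The bar at (312,290) stands midway between the pads, which are at columns ~257 and ~370. The tips are above the collar and both parked screws are untouched. Closing now.

Emit:
{"op": "apply_moves", "data": {"deltas": [{"delta_pos":[0,0,0],"roll":0},{"delta_pos":[0,0,0],"roll":0},{"delta_pos":[0,0,0],"roll":0},{"delta_pos":[0,0,0],"roll":0},{"delta_pos":[0,0,0],"roll":0},{"delta_pos":[0,0,0],"roll":0},{"delta_pos":[0,0,0],"roll":0}], "hand": -1}}

```text
time_s: 3.7
eef_pos: [0.6275, 0.0474, 0.0825]
eef_rot: [0.707, -0.033, 0.706, 0.034]
wrist_force: [-0.8, 3.7, 5.5]
opening: 0.152
```

Run:
```python
from m import *
state()
```

```text
t 3.7 tcp [0.6275 0.0474 0.0825] jaw ang 95.41 x [ 0.002  0.001 -1.   ] F [-0.83  3.74  5.45] T [0.57 0.18 0.03] open 0.152 q [-1.130e-01  4.590e-01  1.571e+00  1.000e-03  1.110e+00 -1.779e+00]
```

It's gripped: the opening of 0.152 is about 13 mm. Now pull up 18 mm and hold.

Emit:
{"op": "apply_moves", "data": {"deltas": [{"delta_pos":[-0.15,0,0],"roll":0},{"delta_pos":[-0.3,0,0],"roll":0},{"delta_pos":[-0.45,0,0],"roll":0},{"delta_pos":[-0.6,0,0],"roll":0},{"delta_pos":[-0.72,0,0],"roll":0},{"delta_pos":[-0.72,0,0],"roll":0},{"delta_pos":[-0.72,0,0],"roll":0},{"delta_pos":[-0.72,0,0],"roll":0}]}}

```text
time_s: 4.5
eef_pos: [0.6274, 0.0473, 0.0988]
eef_rot: [0.707, -0.033, 0.706, 0.034]
wrist_force: [5.5, 3.6, -4.1]
opening: 0.155
```

Run:
```python
from m import *
state(); meas("wrist","4"); I,im,d=meas("side","4")
u,v=np.round(w2p("side",[.627,.047,.11],I)).astype(int); save("side4c",cv2.resize(im[v-50:v+50,u-66:u+66],None,fx=5,fy=5,interpolation=cv2.INTER_CUBIC))
state()
```

```text
t 4.5 tcp [0.6274 0.0473 0.0988] jaw ang 95.4 x [ 0.001  0.001 -1.   ] F [ 5.5   3.58 -4.08] T [ 0.6  -0.91  0.01] open 0.155 q [-1.140e-01  4.380e-01  1.564e+00  1.000e-03  1.139e+00 -1.779e+00]
wrist head 2072 [624.   42.8] [29.8 40. ] 50.9 z95 0.1241
collar 3123 ((626.708740234375, 46.75175094604492), 25.430700302124023)
side head 276 [623.1  50.4] [40.7 31.8] 48.1 z95 0.124
collar 301 ((625.339111328125, 49.56924057006836), 24.51055145263672)
t 4.6 tcp [0.6274 0.0473 0.0988] jaw ang 95.4 x [ 0.001  0.001 -1.   ] F [ 4.93  3.25 -4.43] T [ 0.64 -0.87  0.01] open 0.151 q [-1.140e-01  4.380e-01  1.564e+00  1.000e-03  1.139e+00 -1.779e+00]
```

View pics/wrist4.png

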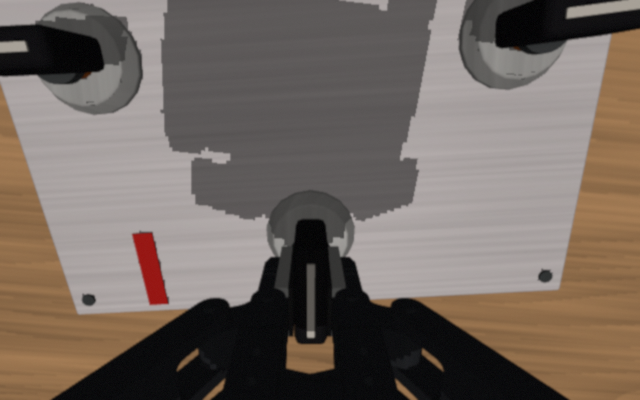

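View pics/side4c.png

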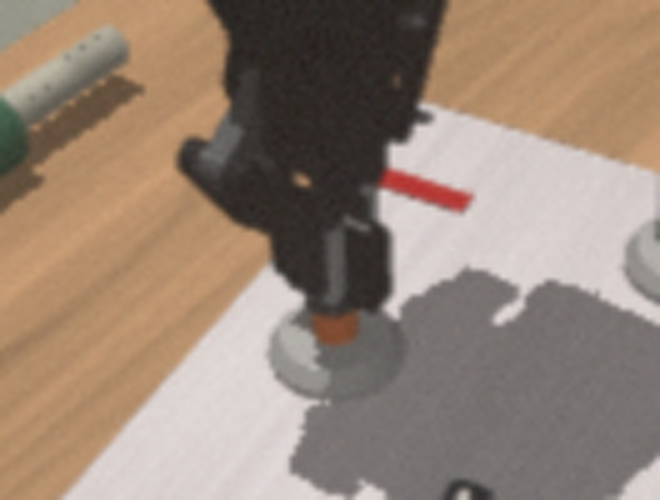

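The orange shank shows under the head at (335,330) in the crop, the bar is still firmly between the pads, and the −4.3 N vertical force matches the spring at about 16 mm. Now turn clockwise 84°.

Emit:
{"op": "apply_moves", "data": {"deltas": [{"delta_pos":[-0.04,0,0],"roll":0.7},{"delta_pos":[-0.04,0,0],"roll":2.0},{"delta_pos":[-0.04,0,0],"roll":3.3},{"delta_pos":[-0.04,0,0],"roll":4.6},{"delta_pos":[-0.04,0,0],"roll":5.9},{"delta_pos":[-0.04,0,0],"roll":7.2},{"delta_pos":[-0.04,0,0],"roll":8.5},{"delta_pos":[-0.04,0,0],"roll":9.8},{"delta_pos":[-0.04,0,0],"roll":11.1},{"delta_pos":[-0.04,0,0],"roll":12.4},{"delta_pos":[-0.04,0,0],"roll":13.4},{"delta_pos":[-0.04,0,0],"roll":14.0}]}}

```text
time_s: 5.8
eef_pos: [0.6275, 0.0478, 0.0998]
eef_rot: [0.546, 0.45, 0.546, -0.448]
wrist_force: [5.2, 5.2, -5.2]
opening: 0.15
```

Emit:
{"op": "apply_moves", "data": {"deltas": [{"delta_pos":[0,0,0],"roll":0},{"delta_pos":[0,0,0],"roll":0},{"delta_pos":[0,0,0],"roll":0}]}}

```text
time_s: 6.1
eef_pos: [0.6275, 0.0478, 0.0998]
eef_rot: [0.547, 0.449, 0.547, -0.447]
wrist_force: [5.7, 5.9, -5.3]
opening: 0.152
```

Run:
```python
from m import *
state(); meas("wrist","5"); I,im,d=meas("side","5")
u,v=np.round(w2p("side",[.627,.047,.11],I)).astype(int); save("side5c",cv2.resize(im[v-50:v+50,u-66:u+66],None,fx=5,fy=5,interpolation=cv2.INTER_CUBIC))
```

```text
t 6.1 tcp [0.6275 0.0478 0.0998] jaw ang 11.4 x [ 0.002  0.002 -1.   ] F [ 5.69  5.93 -5.26] T [ 0.9  -0.94 -0.02] open 0.152 q [-0.113  0.437  1.563  0.002  1.14  -0.313]
wrist head 1955 [623.6  60.7] [40.3 18.7] 13.7 z95 0.1242
collar 3154 ((626.7947387695312, 47.41883087158203), 25.435256958007812)
side head 250 [620.4  57.6] [41.5 24.8] 30.8 z95 0.1241
collar 294 ((625.8165283203125, 48.9490852355957), 24.207937240600586)
```

View pics/wrist5.png

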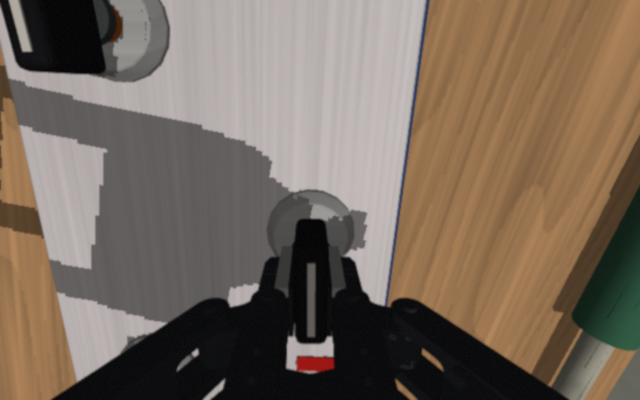

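View pics/side5c.png

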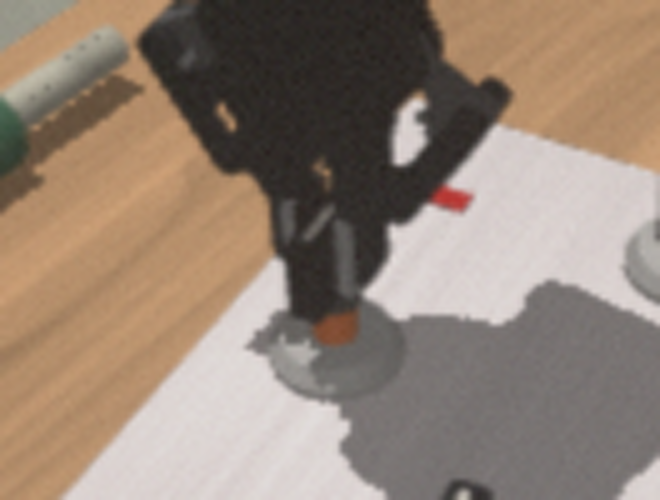

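The bar has turned with the jaws (84°) and the shank is still showing. I'll lower about 6 mm to ease it towards its thread rest, then open.

Emit:
{"op": "apply_moves", "data": {"deltas": [{"delta_pos":[0.08,0,0],"roll":0},{"delta_pos":[0.16,0,0],"roll":0},{"delta_pos":[0.24,0,0],"roll":0},{"delta_pos":[0.24,0,0],"roll":0},{"delta_pos":[0.24,0,0],"roll":0}]}}

```text
time_s: 6.7
eef_pos: [0.6275, 0.0478, 0.0938]
eef_rot: [0.547, 0.449, 0.547, -0.447]
wrist_force: [5.9, 6.1, -5.0]
opening: 0.157
```

Emit:
{"op": "apply_moves", "data": {"deltas": [{"delta_pos":[0,0,0],"roll":0},{"delta_pos":[0,0,0],"roll":0},{"delta_pos":[0,0,0],"roll":0},{"delta_pos":[0,0,0],"roll":0},{"delta_pos":[0,0,0],"roll":0},{"delta_pos":[0,0,0],"roll":0}], "hand": 0}}

```text
time_s: 7.3
eef_pos: [0.6268, 0.0467, 0.0943]
eef_rot: [0.547, 0.448, 0.547, -0.448]
wrist_force: [-0.0, 0.7, 0.3]
opening: 0.503
```

Run:
```python
from m import *
state(); meas("wrist","6")
```

```text
t 7.3 tcp [0.6268 0.0467 0.0943] jaw ang 11.39 x [-0. -0. -1.] F [-0.    0.68  0.27] T [ 0.01 -0.03 -0.02] open 0.503 q [-0.114  0.443  1.566 -0.     1.132 -0.313]
wrist head 6172 [624.4  48.1] [44.3 55.2] 71.7 z95 0.1232
collar 3494 ((627.0314331054688, 47.2313346862793), 25.523168563842773)
```

View pics/wrist6.png

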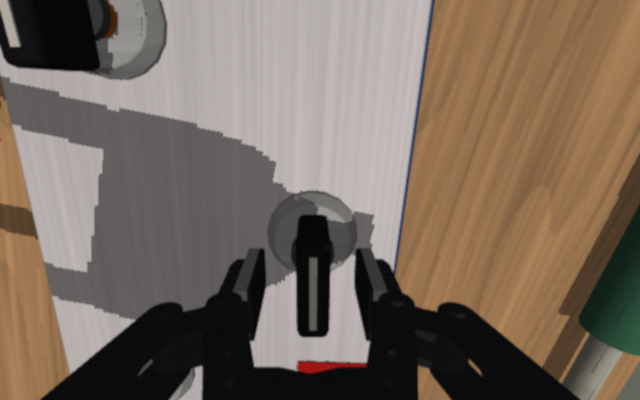

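The jaws are clear on both sides: bar at (313,275), pads at columns ~257 and ~370. The screw is standing free and still turned. Now go straight up.

Emit:
{"op": "apply_moves", "data": {"deltas": [{"delta_pos":[-0.5,0,0],"roll":0},{"delta_pos":[-1.2,0,0],"roll":0},{"delta_pos":[-2.0,0,0],"roll":0},{"delta_pos":[-3.0,0,0],"roll":0},{"delta_pos":[-4.0,0,0],"roll":0},{"delta_pos":[-4.0,0,0],"roll":0},{"delta_pos":[-4.0,0,0],"roll":0},{"delta_pos":[-4.0,0,0],"roll":0}]}}

```text
time_s: 8.15
eef_pos: [0.6261, 0.0469, 0.1934]
eef_rot: [0.547, 0.448, 0.548, -0.448]
wrist_force: [1.1, 0.3, -0.9]
opening: 0.503
```

Run:
```python
from m import *
state(); meas("wrist","7",zlo=.098); I,im,d=meas("scene","7",zlo=.098); meas("side","7",zlo=.098)
# parked screws: compare with start depth
from h import *
for n in ["scene","side"]:
    a=cv2.imread("pics/%s0.png"%n).astype(int); b=cv2.imread("pics/%s7.png"%n).astype(int)
    print(n,{k:int(np.abs(a-b)[v-14:v+14,u-14:u+14].mean()) for k,(u,v) in ({"a":(345,150),"b":(240,187)} if n=="scene" else {"a":(319,261),"b":(370,188)}).items()})
im2=cv2.cvtColor(cv2.imread("pics/side7.png"),cv2.COLOR_BGR2RGB)
save("cmp7",np.hstack([cv2.resize(im[120:250,190:390],(400,260)),cv2.resize(im2[150:300,220:420],(400,260))]))
```

```text
t 8.15 tcp [0.6261 0.0469 0.1934] jaw ang 11.4 x [-0.002  0.    -1.   ] F [ 1.14  0.3  -0.88] T [-0.    0.   -0.02] open 0.503 q [-0.114  0.331  1.501 -0.     1.311 -0.313]
wrist head 1348 [627.   47.3] [13.7 45.6] 11.5 z95 0.1233
collar 1598 ((626.8783569335938, 46.74856948852539), 25.552600860595703)
scene head 433 [629.9  47.4] [15.7 46.1] 12.0 z95 0.1224
collar 372 ((631.7669677734375, 46.76881408691406), 25.291244506835938)
side head 282 [625.4  48.8] [14.3 45.8] 11.6 z95 0.1213
collar 265 ((625.3194580078125, 48.30726623535156), 24.343530654907227)
scene {'a': 29, 'b': 7}
side {'a': 9, 'b': 2}
```

View pics/cmp7.png

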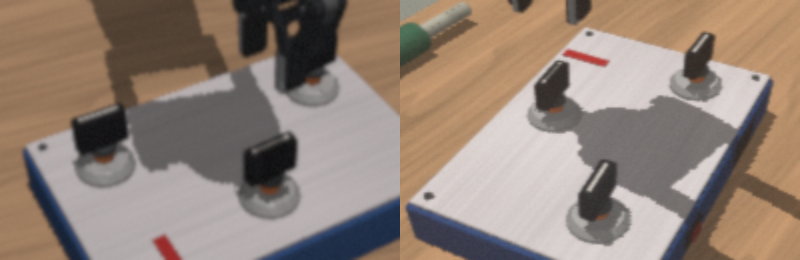

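Run:
```python
from m import *
state(); print(ctrl.hand_in())
```

```text
t 8.3 tcp [0.6261 0.0469 0.1929] jaw ang 11.4 x [-0.002  0.    -1.   ] F [ 0.03  0.12 -0.03] T [ 0.   -0.03  0.01] open 0.503 q [-0.114  0.332  1.501  0.     1.311 -0.313]
the job is handed in; nothing more can be done
None
```

I pulled the sunk wing screw up about 17 mm, turned it 84° (1.47 rad) clockwise and eased it down. I then let go, retracted the arm and handed the job in at 8.3 s; hand-in reported no verdict.

**Screw:** In all three cameras the bar has turned from about +5.6° to −78.5° and its top stands 8.5–9 mm higher than before. That puts the grip point at about 109 mm, inside the 106–114 mm band. The orange shank shows below the head.

**Robot:** The gripper is about 10 cm above where it let go. The wrist force is close to zero, so it touches nothing.

**Parked screws:** Both look in place by eye. My start-to-end picture comparison showed almost no change at screw b. At screw a it showed a larger change, mainly in the scene view, where the gripper hangs in front of that screw. In the unobstructed side view it looks unchanged. I did not measure their positions directly.

**Disagreement:** The cameras differed by up to 5 mm on the screw's axis. I used the wrist camera, which gave the same position before and after the wrist turned 95°.

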